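# Work the jammed wedge out of the bonding press and stow it

### The job

The bond in the little press has cured, so take the pressure off: work the jammed wedge loose by small alternating side pulls at its head, draw it right out and lay it on a clear patch of the bench. Then take it again by its waist and lay it in its wooden rest, flat side down and down on both saddles. The press stands loose on its feet and must not be dragged, shoved or tipped, and the other things stay where they are.

Things in the scene. Friction and masses are not known exactly. Their poses are not given: they have to be found in the camera images.
- press: Small bonding press, 3.3 kg, loose on four rubber feet: grey base plate 116 x 130 mm, top at 23 mm; two steel columns at y = +-50 mm; aluminium platen, 64 mm along x, upper face at 48 mm, on a rubber pad. Origin at bench level under the middle, z up. The wedge is driven in towards +x; its head stands out on the -x side, towards the robot's right. Pulled with 20 to 30 N the press drags or tips.
- crosshead (a point): Top middle of the press's fixed grey crosshead, 94 mm above the bench: a bar 28 mm along the press's x and 126 mm along its y; the nuts on the two columns rise to 109 mm.
- nip (a point): Middle of the nip, at the press's x = y = 0, 58 mm up: here the wedge is held between two steel faces 16 mm long in x, a flat one below, a sloping one above. The rubber pad squeezes it with 35 to 50 N, friction about 0.6: a straight pull needs 35 to 65 N. The squeeze eases as the wedge comes out and is gone after 20 to 28 mm. The tip leaves the nip after about 40 mm, the platen after 65 mm.
- wedge: Dark hardwood wedge, steel-capped at its thick end (head): 125 mm long, 28 mm wide, 21.5 mm thick at the head, 15 at the waist, 9 at the tip, about 0.1 kg. Origin mid-length on the flat underside; x from head (-62.5 mm) to tip (+62.5 mm), z up; the top slopes 1 in 10. Starts jammed in the press, underside level, 52 to 54 mm above the bench, 75 to 85 mm of it standing out before the crosshead.
- wedge_head (a point): Where to take the jammed wedge across its 28 mm width: 47.5 mm from its origin towards the head end, 10 mm above the underside. Swung sideways here it pivots on one of its edges in the nip at 5 to 12 N, and the other edge, 28 mm away, slides outward: swings to 0.1 rad left and right of straight, about the two edges in turn, walk it out about 3 mm a swing.
- wedge_waist (a point): Middle of the wedge, 8 mm above the underside: where to take it across its width for the rest.
- wedge_tip (a point): Middle of the wedge's thin end, 62.5 mm from its origin, 4.5 mm above the underside.
- wedge_rest: Wooden rest, screwed to the bench: board 152 x 56 x 6 mm with two pale saddles. Origin at bench level under the middle, x along it, z up. Saddles from 25 to 71 mm on both sides of the middle: floors 18 mm up, cheeks to 32 mm, 32 mm apart inside; end stops at x = +-66 mm, to 26 mm. Between the saddles 50 mm are open for the fingers, so the wedge goes in only if held by its waist; either way round.
- seat (a point): Middle of the rest at the height of the saddle floors, 18 mm up: the wedge's origin comes here. Between the rest and the press the bench is clear from x = 0.39 to 0.54 m, room to lay the wedge down pointing away from the robot and to turn it; behind the rest (x over 0.50 m, y under 0.11 m) a carton with grey foam stands in the way.
- tweezers: Bystander: steel tweezers, 120 mm long, lying near the front edge of the bench.
- nose_pliers: Bystander: small long-nose pliers, 114 mm, lying behind the clear patch.
- syringe: Bystander: syringe 102 mm long, lying left of the press.
- small_jar: Bystander: clear jar of screws, 34 mm across, 28 mm high, behind the pliers.
- spirit_bottle: Bystander: plastic bottle 47 mm across, 96 mm high, far behind the pliers.
- etape_roll: Bystander: black roll of tape, 62 mm across, 19 mm high, left of the press.
- marker: Bystander: marker pen 135 mm long, lying right of the rest.

How it is judged (in metres and radians):
On the way, in this order (a step that is already met when the one before it is completed fails the run):
1. the wedge is drawn clear of the nip of the press (x of wedge_tip in the frame of press below -0.015 m), for 0.1 s.
2. the wedge lies on the bench, let go and at rest (height (world z) of wedge below 0.015 m and contact force between the fingers and wedge below 0.1 N and linear speed of wedge below 0.02 m/s), for 0.2 s.
At the end, for the whole second after the job is handed in: the wedge lies at rest in its wooden rest, flat side down and level within 0.06 rad, along the rest (either way round, within 0.1 rad), its middle within 7 mm of the rest's middle and its underside within 4 mm of the saddle floors; the press stands upright within 15 mm of where it stood (horizontal distance between wedge and wedge_rest below 0.007 m and z of wedge in the frame of wedge_rest between 0.014 and 0.021 m and angle between the x axis of wedge and the x axis of wedge_rest, either way round below 0.1 rad and angle between wedge's own z axis and vertical below 0.06 rad and linear speed of wedge below 0.02 m/s and distance of press from where it was at the start of the episode below 0.015 m and angle between press's own z axis and vertical below 0.05 rad); the robot touches nothing.
It fails at once if the press is dragged, shoved or tipped (distance of press from where it was at the start of the episode above 0.015 m or angle between press's own z axis and vertical above 0.12 rad).
It fails at once if another thing is moved by more than 3 cm (distance of any of tweezers, nose_pliers, syringe, small_jar, spirit_bottle, etape_roll, marker from where it was at the start of the episode above 0.03 m).
It also fails if it takes over 64 s, if anything falls off the work surface, if the arm or the gripper's body presses on something with over 40 N, if the wrist force passes 120 N, or if a joint passes its speed limit or range.

### The arm

A 6-joint arm with a two-finger parallel gripper is mounted at the origin on a cart in front of the work surface, level with it; the furniture and walls round the work are solid. World frame = base frame: x ahead of the robot, y to its left, z up, the work surface at z = 0. Lengths are in m, angles in degrees, forces in N, time in s.
With the tool pointing down it reaches from about 0.3 to 0.85 m from the base axis. Payload 5.4 kg.
Tool frame: the origin (TCP) lies at the very end of the fingers, on their centre line; the grasp point (between the pads) lies 19 mm behind it; z points along the fingers, y is the line along which they close (so a half turn about z gives the same grasp; the last joint's range is limited). The gripper opens to 85 mm and grips with 20 to 120 N. Pads are 22 mm wide; open, the fingers measure 114 mm over their backs; the gripper's body (76 mm by 85 mm) begins 54 mm behind the grasp point. The pads swing forward as they close: fully open they stand 13 mm farther back than shut.
Start: joints at [-82.397, 9.076, 91.501, -0, 79.423, -12.038], TCP at [0.193, -0.542, 0.231] pointing down, gripper open.
Joint ranges: [-166.64, 166.64], [-54.1, 131.32], [10.49, 154.53], [-73.88, 253.88], [9.74, 151.15], [-171.62, 171.62]. Speed limits (degrees/s): [147.25, 147.25, 180, 180, 180, 180].

### API

Orientations are given as [roll, pitch, yaw] about the fixed x, y, z axes, in that order (R = Rz(yaw) Ry(pitch) Rx(roll)).
In Python, from station import env gives the robot as it stands.
- The arm moves only by the tool play_rows, never from a script. Its argument "steps" is a list of rows, each a list of 7 numbers: the shift along the world's x, y, z as a fraction of full scale, then the turn, a rotation vector about the world's x, y, z as a fraction of full scale, then the opening, from 0 (shut) to 1 (fully open). In form: [[dx, dy, dz, ax, ay, az, gripper], ...]. A call has 1 to 10 rows; each row shifts and turns the commanded pose from where the row before left it; what a row does not reach is not made up. Full scale, the value 1, is 50 mm for a shift and 6 degrees for a turn. A row lasts 1/8 s, in which the tool goes at most 62.5 mm and 10.7 degrees, less where a joint would pass 70% of its speed; a pose out of reach is approached as far as the arm can. A call with a number of a shift or a turn outside -1 to 1 is refused whole. A call with a gripper value outside its range is refused whole. The fingers move at their own pace and stop on an object; the grip force is fixed at half the most. Time passes only in rows, so rows that do not move let the fingers close. It gives the time, the measured TCP pose, the force, the opening and the grip force at its end, in the units of the state.
- env.get_obs(): the state, without advancing time (a new reading comes with each control period).
- env.read_camera(name): name is "side" or "top" or "wrist"; returns a dict with "img" (384x512x3 uint8, red, green, blue), "depth" (384x512 float32, m along the optical axis (not along the pixel's ray), 0 where there is no reading), "fx", "fy", "cx", "cy" (pixels), "origin" and "rotation" of the camera in the world. Camera axes: x right, y up, looking along -z (the intrinsics and any distortion apply to the point x, -y, -z); pixel columns grow to the right and rows downward; lengths in m; the calibration is good to about 2 mm. A picture is of the moment at which its call begins.
- env.job_done(): hands the job in; it is judged then, once.
The state is a dict: "time_s": time; "qpos": joint angles; "joint_velocities": joint speeds; "joint_efforts": joint torques, N m; "tcp_pos": TCP position; "eef_rot": TCP orientation; "contact_force": force on the tool from outside, world axes, zero at the start; "ft_torque": the same for the moment, N m; "opening": finger opening in m; "grip_force": force on a finger pad.
Only numpy, scipy, OpenCV 4.12 (cv2) and the standard library are available. Lean on these libraries where they do the work, as an engineer would, in place of code of your own. Each camera call takes 0.05 s, during which the arm holds its last target. There are 200 camera calls.

## Working session

There is one attempt and no reset: what is moved stays moved. The work goes in short steps, Python scripts to look and compute and a tool call to move; the robot and the scene stay as the last step left them, time stands still between calls to the robot, and variables do not carry over. Pictures are saved under pics/ and viewed, at most 10 in all, crops included, and the job is handed in when it is done.

Besides the shell and the picture viewer there is one more tool, called by a JSON object that holds its "fn" and its "kwargs". play_rows: Moves the arm, as the interface text tells. Its arguments: {"type":"object","properties":{"steps":{"type":"array","items":{"type":"array","items":{"type":"number","minimum":-1,"maximum":1}}}},"required":["steps"]}

```bash
mkdir -p pics; cat > h.py <<'E'
import numpy as np, cv2
from station import env
def cam(n):
    c=env.read_camera(n); return c
def pts(c):
    d=c["depth"]; v,u=np.mgrid[:d.shape[0],:d.shape[1]]
    p=np.stack([(u-c["cx"])/c["fx"]*d,-(v-c["cy"])/c["fy"]*d,-d],-1)
    return p@np.array(c["rotation"]).T+np.array(c["origin"])
def save(c,f,s=1):
    cv2.imwrite("pics/"+f,cv2.resize(c["img"][:,:,::-1],None,fx=s,fy=s))
E
python3 - <<'E'
from h import *
for n in("top","side"):
    c=cam(n); save(c,n+"1.png",1.5); np.savez(n+"1.npz",P=pts(c),img=c["img"])
    print(n,c["origin"],c["fx"])
print(env.get_obs())
E
```

```text
Traceback (most recent call last):
  File "h.py", line 8, in pts
    return p@np.array(c["rotation"]).T+np.array(c["origin"])
           ~~~~~~~~~~~~~~~~~~~~~~~~~~~^~~~~~~~~~~~~~~~~~~~~~
ValueError: operands could not be broadcast together with shapes (384,512) (3,)
```

```bash
sed -i 's/np.array(c\["rotation"\]).T/Rot.from_euler("xyz",c["rotation"],degrees=True).as_matrix().T/; 1a from scipy.spatial.transform import Rotation as Rot' h.py
python3 - <<'E'
from h import *
for n in("top","side"):
    c=cam(n); save(c,n+"1.png",1.5); np.savez(n+"1.npz",P=pts(c),img=c["img"])
    print(n,c["origin"],c["rotation"],c["fx"],{k for k in c}); print(pts(c)[::96,::128].round(3))
print(env.get_obs())
E
```

```text
top [0.29817963 0.17454437 1.32292156] [ 1.20583493e+01  1.94259045e-02 -9.37783491e+01] 434.9085610315609 {'fy', 'cy', 'rotation', 'origin', 'img', 'fx', 'cx', 'depth'}
[[[ 0.981  0.737  0.429]
  [ 0.962  0.441  0.428]
  [ 0.892  0.147  0.497]
  [ 0.887 -0.133  0.479]]

 [[ 0.978  1.017 -0.05 ]
  [ 1.021  0.63  -0.204]
  [ 0.891  0.153  0.014]
  [ 0.836 -0.238  0.078]]

 [[ 0.652  1.018 -0.085]
  [ 0.783  0.801 -0.772]
  [ 0.578  0.173  0.002]
  [ 0.536 -0.2    0.081]]

 [[ 0.341  1.021 -0.122]
  [ 0.321  0.803 -0.776]
  [ 0.281  0.201 -0.768]
  [ 0.282  0.01   0.722]]]
side [0.02952324 0.97293898 0.54282518] [  65.2073372    -0.70484234 -146.85965699] 394.2380139186978 {'fy', 'cy', 'rotation', 'origin', 'img', 'fx', 'cx', 'depth'}
[[[ 1.017e+00  4.770e-01  5.590e-01]
  [ 1.021e+00  1.200e-01  5.680e-01]
  [ 1.017e+00 -5.440e-01  5.860e-01]
  [ 1.014e+00 -2.287e+00  6.330e-01]]

 [[ 9.880e-01  5.390e-01  3.650e-01]
  [ 1.016e+00  1.660e-01  3.050e-01]
  [ 8.670e-01 -3.220e-01  2.470e-01]
  [ 5.720e-01 -1.035e+00  1.710e-01]]

 [[ 1.021e+00  5.800e-01  1.370e-01]
  [ 1.021e+00  2.090
[... 241 characters left out ...]
]
{'time_s': 0.15, 'qpos': array([-8.23973681e+01,  9.10437615e+00,  9.15554939e+01, -1.61709442e-04,
        7.94216476e+01, -1.20374793e+01]), 'joint_velocities': array([ 0.01221606, -0.14389986, -0.14678728,  0.05689531, -0.05562657,
       -0.05849121]), 'joint_efforts': array([ 7.34242276e-04, -3.96375310e+01, -3.31785893e+01, -2.36567839e-04,
        5.41189365e-03, -1.90430677e-05]), 'tcp_pos': array([ 0.19318508, -0.54109361,  0.2305438 ]), 'eef_rot': array([-1.79920242e+02, -1.68451968e-02,  1.96401293e+01]), 'contact_force': array([ 0.3745042 ,  0.04717189, -0.07762049]), 'ft_torque': array([-0.03667169, -0.01156657,  0.02559683]), 'grip_force': 0.0, 'opening': 0.08539121276144751}
```

View pics/top1.png

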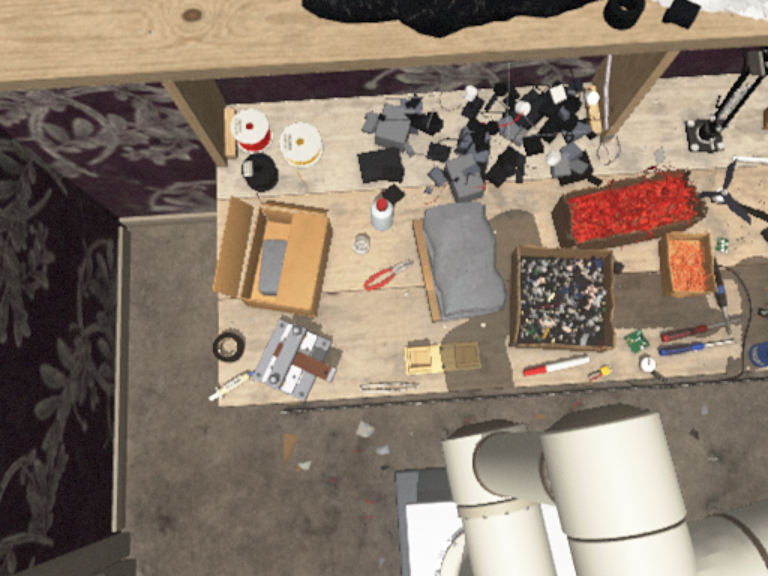

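View pics/side1.png

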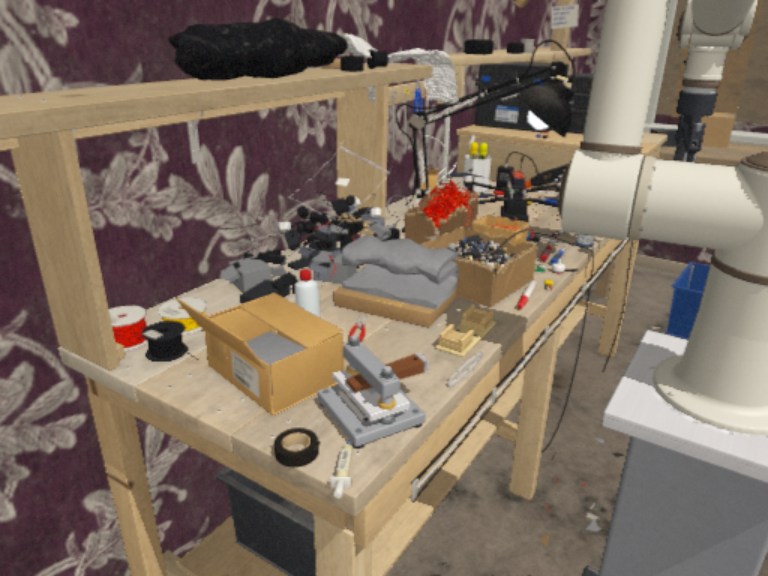

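```bash
python3 - <<'E'
from h import *
d=np.load("top1.npz"); P=d["P"]
for n,u,v in[("cross",295,345),("cross a",285,372),("cross b",305,332),("whead",318,380),("rest c",443,357),("tweez",390,386),("pliers tip",365,287),("plier",410,262),("carton edge",430,300),("syr",230,385),("press corner",262,360),("pc2",325,395)]:
    print(n,P[int(v/1.5),int(u/1.5)].round(3))
# wedge region z
X,Y,Z=P[...,0],P[...,1],P[...,2]
m=(Z>.085)&(Z<.1)&(X>.3)&(X<.56)&(Y>.2)&(Y<.6)
q=P[m][:,:2]; print("crosshead",cv2.minAreaRect(q.astype(np.float32)), m.sum())
img=d["img"].astype(int)
m=(Z>.055)&(Z<.083)&(X>.3)&(X<.56)&(Y>.2)&(Y<.6)&(img[...,0]-img[...,2]>25)
q=P[m]; print("wedge",cv2.minAreaRect(q[:,:2].astype(np.float32)), m.sum(),q.mean(0))
m=(Z>.010)&(Z<.04)&(X>.33)&(X<.5)&(Y>.05)&(Y<.25)
q=P[m]; print("rest",cv2.minAreaRect(q[:,:2].astype(np.float32)), m.sum(),q.mean(0))
E
```

```text
cross [0.459 0.35  0.094]
cross a [0.41  0.368 0.093]
cross b [0.485 0.33  0.087]
whead [0.399 0.317 0.   ]
rest c [0.427 0.064 0.009]
tweez [0.377 0.173 0.005]
pliers tip [ 0.584  0.213 -0.   ]
plier [0.632 0.116 0.   ]
carton edge [0.54  0.084 0.034]
syr [0.4   0.491 0.017]
press corner [0.443 0.427 0.02 ]
pc2 [ 0.368  0.307 -0.001]
crosshead ((0.4712626338005066, 0.37832504510879517), (0.17687702178955078, 0.13883216679096222), 0.07317730784416199) 621
wedge ((0.4796890616416931, 0.36150580644607544), (0.19442610442638397, 0.13775064051151276), 13.19776725769043) 352 [0.45422134 0.338266   0.06860632]
rest ((0.40659600496292114, 0.12344160676002502), (0.08214122802019119, 0.21919450163841248), 32.9316520690918) 310 [0.42473562 0.11267011 0.02138264]
```

{"fn": "play_rows", "kwargs": {"steps": [[0.5,0.9,0.5,0,0,0,1],[0.5,0.9,0.5,0,0,0,1],[0.4,1,0.3,0,0,0,1],[0.4,1,0,0,0,0,1],[0.4,1,0,0,0,0,1],[0.4,1,0,0,0,0,1],[0.3,1,0,0,0,0,1],[0.3,1,0,0,0,0,1],[0.2,1,0,0,0,0,1],[0.2,1,0,0,0,0,1]]}}

```text
time_s: 1.4
tcp_pos: [0.3732, -0.0498, 0.2962]
eef_rot: [180.0, -0.0, 19.6]
contact_force: [1.3, -0.6, -0.2]
opening: 0.0854
grip_force: 0.0
```

{"fn": "play_rows", "kwargs": {"steps": [[0.1,1,0,0,0,1,1],[0.1,1,0,0,0,1,1],[0.1,1,0,0,0,1,1],[0.1,1,0,0,0,1,1],[0,1,0,0,0,1,1],[0,0.5,0,0,0,1,1],[0,0,0,0,0,1,1],[0,0,0,0,0,0.2,1]]}}

```text
time_s: 2.4
tcp_pos: [0.393, 0.2237, 0.296]
eef_rot: [-180.0, 0.0, 62.9]
contact_force: [-1.2, -0.3, 0.1]
opening: 0.0849
grip_force: 0.0
```

```bash
python3 - <<'E'
from h import *
c=cam("wrist"); save(c,"w1.png",1.5); np.savez("w1.npz",P=pts(c),img=c["img"])
print(c["origin"],c["rotation"],c["fx"]); o=env.get_obs(); print(o["time_s"],o["tcp_pos"],o["eef_rot"],o["qpos"])
E
```

```text
[0.42506308 0.28821979 0.43797513] [-1.64619706e+01  6.75266636e-04 -2.71077718e+01] 287.24380680411474
2.45 [0.39308279 0.22342188 0.29604683] [-1.79981120e+02  2.08175751e-02  6.28449954e+01] [ 1.42375764e+01 -1.19576261e+01  1.04855667e+02 -3.13725219e-03
  8.71298874e+01  4.13927423e+01]
```

View pics/w1.png

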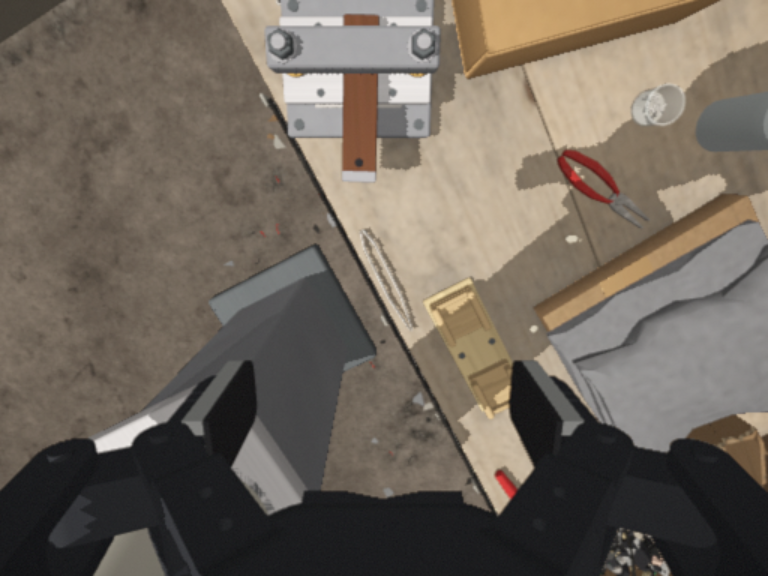

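```bash
cat >> h.py <<'E'
def ray(c,u,v,z):
    "pixel (original) -> world at height z"
    R=Rot.from_euler("xyz",c["rotation"],degrees=True).as_matrix()
    d=R@np.array([(u-c["cx"])/c["fx"],-(v-c["cy"])/c["fy"],-1]); o=np.array(c["origin"])
    return o+d*(z-o[2])/d[2]
def rect(q):
    r=cv2.minAreaRect(q[:,:2].astype(np.float32)); return np.round(r[0],4),np.round(r[1],4),round(r[2],1),len(q)
E
python3 - <<'E'
from h import *
c=cam("wrist"); P=pts(c); X,Y,Z=np.moveaxis(P,-1,0); img=c["img"].astype(int)
v,u=np.mgrid[:384,:512]
box=lambda a,b,cc,d:(u>a/1.5)&(u<cc/1.5)&(v>b/1.5)&(v<d/1.5)
m=box(255,10,450,80)&(abs(Z-.094)<.006); print("cross",rect(P[m]))
red=(img[...,0]-img[...,2]>30)
m=box(335,76,385,185)&(Z>.06)&(Z<.085)
q=P[m]; print("wedge front",rect(q),np.percentile(q[:,2],[5,50,95]))
m=box(335,76,385,172)&(Z>.06)&red; q=P[m]; print("red",rect(q))
for nm,z,pp in[("nuts",.109,[(281,40),(424,40)]),("head corners top",.075,[(344,172),(376,172)]),("head low",.0535,[(344,180),(375,180)])]:
    a,b=[ray(c,p/1.5,r/1.5,z) for p,r in pp]; d=b-a; print(nm,a.round(4),b.round(4),((a+b)/2).round(4),np.hypot(*d[:2]),np.degrees(np.arctan2(d[1],d[0])))
for lo,hi in[(.025,.036),(.003,.036)]:
    m=box(415,270,530,430)&(Z>lo)&(Z<hi); print("rest",rect(P[m]))
m=box(415,270,530,430); print(np.histogram(Z[m],np.arange(-.01,.05,.003)))
E
```

```text
cross (array([0.4413, 0.3678]), array([0.028, 0.126]), 62.6, 2856)
wedge front (array([0.4191, 0.3179]), array([0.0802, 0.0279]), 60.6, 1606) [0.06547366 0.06901053 0.07276104]
red (array([0.4228, 0.3208]), array([0.071 , 0.0342]), 62.9, 1409)
nuts [0.3998 0.3892 0.109 ] [0.4864 0.3448 0.109 ] [0.4431 0.367  0.109 ] 0.09736040155019952 -27.144273464603398
head corners top [0.3934 0.2939 0.075 ] [0.4166 0.282  0.075 ] [0.405 0.288 0.075] 0.026053310322280185 -27.146499937959124
head low [0.3883 0.2884 0.0535] [0.4123 0.2761 0.0535] [0.4003 0.2823 0.0535] 0.02687022850751783 -27.146646935352216
rest (array([0.4264, 0.0677]), array([0.0466, 0.1409]), 1.2, 496)
rest (array([0.4266, 0.068 ]), array([0.0558, 0.1508]), 1.3, 2825)
(array([   0,    0, 1579, 2483,  482,  698,   47,   46,  380,  576,   54,
        119,   49,  356,   37,    0,    0,    0,    0]), array([-0.01 , -0.007, -0.004, -0.001,  0.002,  0.005,  0.008,  0.011,
        0.014,  0.017,  0.02 ,  0.023,  0.026,  0.029,  0.032,  0.035,
        0.038,  0.041,  0.044,  0.047]))
```

```bash
cat > fit.py <<'E'
from h import *
def wedge(c,b,press=(np.array([.4413,.3678]),62.8)):
    P=pts(c); img=c["img"].astype(int); Z=P[...,2]
    L=[]
    for v in range(*b[1]):
        m=np.zeros(img.shape[1],bool); m[b[0][0]:b[0][1]]=1
        m&=(Z[v]>.058)&(Z[v]<.085)&(img[v,:,0]-img[v,:,2]>30)
        u=np.where(m)[0]
        if len(u)<8: continue
        z=np.median(Z[v,u]); L.append((ray(c,u[0]-.5,v,z)+ray(c,u[-1]+.5,v,z))/2)
    L=np.array(L); o,yaw=press; a=np.radians(yaw)
    d=L[:,:2]-o; al=d@[np.cos(a),np.sin(a)]; la=d@[-np.sin(a),np.cos(a)]
    return al,la,L[:,2]
E
python3 - <<'E'
from fit import *
c=cam("wrist"); al,la,z=wedge(c,((220,258),(54,115)))
for i in range(0,len(al),6): print(al[i].round(4),la[i].round(4),z[i].round(4))
p=np.polyfit(al,la,1); print(p,"lat at -.079",np.polyval(p,-.079), "at 0",p[1], np.degrees(p[0]))
E
```

```text
-0.0185 -0.0039 0.0659
-0.0251 -0.0039 0.0664
-0.0317 -0.0038 0.0669
-0.0384 -0.0037 0.0678
-0.0452 -0.0036 0.0683
-0.052 -0.0036 0.069
-0.0589 -0.0035 0.0693
-0.0658 -0.0022 0.0701
-0.0728 -0.0021 0.0705
-0.0798 -0.002 0.0714
[-0.03595129 -0.00498163] lat at -.079 -0.002141482095189775 at 0 -0.004981634068789084 -2.059857231177109
```

{"fn": "play_rows", "kwargs": {"steps": [[0.1,0.5,-0.7,0,0,0,1],[0.1,0.5,-0.7,0,0,0,1],[0.1,0.4,-0.7,0,0,0,1],[0,0.06,-0.62,0,0,0,1],[0,0,0,0,0,0,1]]}}

```text
time_s: 3.18
tcp_pos: [0.4064, 0.2955, 0.1578]
eef_rot: [-179.8, 0.3, 62.8]
contact_force: [0.3, 0.4, -0.1]
opening: 0.0852
grip_force: 0.0
```

```bash
python3 - <<'E'
from fit import *
c=cam("wrist"); save(c,"w2.png",1.5); P=pts(c); X,Y,Z=np.moveaxis(P,-1,0)
print("cross",rect(P[(abs(Z-.094)<.005)&(X>.36)&(X<.52)&(Y>.3)&(Y<.44)]))
print(env.get_obs()["tcp_pos"])
al,la,z=wedge(c,((150,360),(0,384)))
for i in range(0,len(al),10): print(al[i].round(4),la[i].round(4),z[i].round(4))
E
```

```text
cross (array([0.4415, 0.3682]), array([0.0275, 0.1263]), 62.8, 6509)
[0.4078181  0.29590757 0.15990448]
0.0291 -0.0045 0.061
0.022 -0.0049 0.0622
-0.017 -0.0038 0.0654
-0.0247 -0.0034 0.0664
-0.0325 -0.0039 0.0668
-0.0404 -0.0035 0.0678
-0.0484 -0.0031 0.0685
-0.0565 -0.0027 0.0692
-0.0647 -0.0023 0.0701
-0.0731 -0.0023 0.0707
-0.0815 -0.0019 0.0715
```

View pics/w2.png

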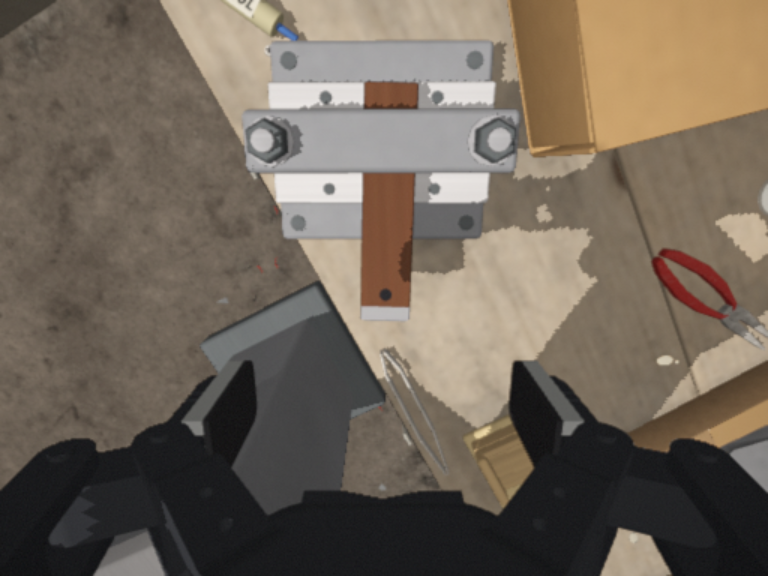

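{"fn": "play_rows", "kwargs": {"steps": [[-0.02,0.01,-0.7,0,0,-0.25,0.6],[0,0,-0.7,0,0,0,0.6],[0,0,-0.5,0,0,0,0.6],[0,0,-0.3,0,0,0,0.6],[0,0,0,0,0,0,0.6]]}}

```text
time_s: 3.85
tcp_pos: [0.4076, 0.2968, 0.0507]
eef_rot: [180.0, -0.0, 61.3]
contact_force: [0.7, 0.2, 0.1]
opening: 0.0509
grip_force: 0.0
```

{"fn": "play_rows", "kwargs": {"steps": [[-0.01,-0.01,0,0,0,0,0.4],[0,0,0,0,0,0,0.34],[0,0,0,0,0,0,0.3],[0,0,0,0,0,0,0.2],[0,0,0,0,0,0,0.1],[0,0,0,0,0,0,0],[0,0,0,0,0,0,0]]}}

```text
time_s: 4.72
tcp_pos: [0.408, 0.2967, 0.0516]
eef_rot: [179.9, -0.1, 61.3]
contact_force: [-0.3, -2.9, 5.2]
opening: 0.027
grip_force: 58.7
```

```bash
cat > swing.py <<'E'
import numpy as np
O=np.array([.4414,.368]); A=np.radians(62.8); ex=np.array([np.cos(A),np.sin(A)]); ey=np.array([-ex[1],ex[0]])
def plan(tcp,phi,yc,targets,n=4,k=1.0):
    """tcp world xy, phi wedge angle rel. press, yc lateral of wedge middle at nip"""
    p=np.array([(tcp-O)@ex,(tcp-O)@ey]); c=np.array([0,yc]) # c: point of wedge at nip
    for t in targets:
        s=1 if t<phi else -1          # clockwise -> pivot on +y edge
        # wedge centreline crossing x=0 from tcp
        c=p+np.array([1,np.tan(phi)])*(-p[0]); piv=c+np.array([0,s*.014/np.cos(phi)])
        d=(t-phi)/n; R=np.array([[np.cos(d),-np.sin(d)],[np.sin(d),np.cos(d)]])
        for i in range(n):
            q=piv+R@(p-piv); dw=(q[0]-p[0])*ex+(q[1]-p[1])*ey; p=q
            print([round(dw[0]/.05,3),round(dw[1]/.05,3),0,0,0,round(np.degrees(d)/6,3),0])
        phi=t; print("  phi",t,"p",p.round(4),"nip lat",(p[1]-p[0]*np.tan(phi)).round(4))
E
python3 - <<'E'
from swing import *
plan(np.array([.408,.2967]),-.026,-.0045,[-.1,.1,-.1,.1])
E
```

```text
[np.float64(-0.028), np.float64(0.01), 0, 0, 0, np.float64(-0.177), 0]
[np.float64(-0.028), np.float64(0.01), 0, 0, 0, np.float64(-0.177), 0]
[np.float64(-0.027), np.float64(0.011), 0, 0, 0, np.float64(-0.177), 0]
[np.float64(-0.027), np.float64(0.011), 0, 0, 0, np.float64(-0.177), 0]
  phi -0.1 p [-0.0794  0.003 ] nip lat -0.005
[np.float64(0.062), np.float64(-0.054), 0, 0, 0, np.float64(0.477), 0]
[np.float64(0.065), np.float64(-0.051), 0, 0, 0, np.float64(0.477), 0]
[np.float64(0.067), np.float64(-0.048), 0, 0, 0, np.float64(0.477), 0]
[np.float64(0.069), np.float64(-0.044), 0, 0, 0, np.float64(0.477), 0]
  phi 0.1 p [-0.0821 -0.0132] nip lat -0.005
[np.float64(-0.083), np.float64(0.02), 0, 0, 0, np.float64(-0.477), 0]
[np.float64(-0.082), np.float64(0.024), 0, 0, 0, np.float64(-0.477), 0]
[np.float64(-0.08), np.float64(0.028), 0, 0, 0, np.float64(-0.477), 0]
[np.float64(-0.079), np.float64(0.032), 0, 0, 0, np.float64(-0.477), 0]
  phi -0.1 p [-0.0849  0.0035] nip lat -0.005
[np.float64(0.067), np.float64(-0.057), 0, 0, 0, np.float64(0.477), 0]
[np.float64(0.069), np.float64(-0.054), 0, 0, 0, np.float64(0.477), 0]
[np.float64(0.072), np.float64(-0.05), 0, 0, 0, np.float64(0.477), 0]
[np.float64(0.074), np.float64(-0.047), 0, 0, 0, np.float64(0.477), 0]
  phi 0.1 p [-0.0877 -0.0138] nip lat -0.005
```

{"fn": "play_rows", "kwargs": {"steps": [[-0.028,0.01,0,0,0,-0.177,0],[-0.028,0.01,0,0,0,-0.177,0],[-0.027,0.011,0,0,0,-0.177,0],[-0.027,0.011,0,0,0,-0.177,0]]}}

```text
time_s: 5.22
tcp_pos: [0.4029, 0.2993, 0.0515]
eef_rot: [179.9, -0.2, 57.0]
contact_force: [3.3, 0.8, 4.3]
opening: 0.0266
grip_force: 58.7
```

{"fn": "play_rows", "kwargs": {"steps": [[0.062,-0.054,0,0,0,0.477,0],[0.065,-0.051,0,0,0,0.477,0]]}}

```text
time_s: 5.48
tcp_pos: [0.409, 0.295, 0.0515]
eef_rot: [179.9, -0.3, 62.8]
contact_force: [2.1, 5.4, 4.7]
opening: 0.027
grip_force: 58.8
```

{"fn": "play_rows", "kwargs": {"steps": [[0.067,-0.048,0,0,0,0.477,0],[0.069,-0.044,0,0,0,0.477,0]]}}

```text
time_s: 5.72
tcp_pos: [0.4156, 0.2908, 0.0514]
eef_rot: [179.9, -0.3, 68.5]
contact_force: [1.8, 6.6, 4.1]
opening: 0.0269
grip_force: 58.8
```

```bash
cat > chk.py <<'E'
from fit import *
c=cam("wrist"); P=pts(c); X,Y,Z=np.moveaxis(P,-1,0); o=env.get_obs()
print("cross",rect(P[(abs(Z-.094)<.005)&(X>.36)&(X<.52)&(Y>.3)&(Y<.44)]),o["tcp_pos"].round(4),o["eef_rot"].round(1),o["contact_force"].round(1),o["ft_torque"].round(2),o["opening"],o["time_s"])
al,la,z=wedge(c,((150,360),(0,384)))
m=(al<-.017)&(al>-.06); print(np.polyfit(al[m],la[m],1),np.polyfit(al[m],z[m],1) )
np.save("last.npy",np.c_[al,la,z])
E
python3 chk.py
```

```text
cross (array([0.4266, 0.3393]), array([0.0925, 0.1255]), 63.0, 28248) [0.4158 0.2906 0.0514] [179.9  -0.3  68.6] [1.2 7.4 4.9] [ 1.38 -0.18  0.07] 0.026643846557754907 5.775
[ 0.08894865 -0.00396668] [-0.08377311  0.06401244]
```

{"fn": "play_rows", "kwargs": {"steps": [[-0.083,0.02,0,0,0,-0.477,0],[-0.082,0.024,0,0,0,-0.477,0],[-0.08,0.028,0,0,0,-0.477,0],[-0.079,0.032,0,0,0,-0.477,0]]}}

```text
time_s: 6.28
tcp_pos: [0.4004, 0.296, 0.0517]
eef_rot: [179.9, -0.4, 57.0]
contact_force: [4.7, 5.2, 2.2]
opening: 0.0267
grip_force: 58.8
```

{"fn": "play_rows", "kwargs": {"steps": [[0.067,-0.057,0,0,0,0.477,0],[0.069,-0.054,0,0,0,0.477,0],[0.072,-0.05,0,0,0,0.477,0],[0.074,-0.047,0,0,0,0.477,0]]}}

```text
time_s: 6.78
tcp_pos: [0.4139, 0.286, 0.0517]
eef_rot: [179.9, -0.4, 68.5]
contact_force: [2.2, 8.2, 5.0]
opening: 0.0268
grip_force: 59.1
```

```bash
sed -i 's/(X>.36)&(X<.52)&(Y>.3)&(Y<.44)/(((X-.4414)*.457+(Y-.368)*.889)>-.025)\&(Y<.44)/' chk.py; python3 chk.py
python3 - <<'E'
from swing import *
plan(O-.0877*ex-.0138*ey,.1,-.0045,[-.1,.1,-.1,.1,-.1,.1])
E
```

```text
cross (array([0.4413, 0.3679]), array([0.0284, 0.1254]), 62.9, 28485) [0.4142 0.2858 0.0517] [179.9  -0.4  68.6] [2.6 8.6 3.9] [ 1.68 -0.27  0.15] 0.026960594751940018 6.825
[ 0.09099797 -0.00405552] [-0.08200533  0.06396088]
[np.float64(-0.088), np.float64(0.022), 0, 0, 0, np.float64(-0.477), 0]
[np.float64(-0.087), np.float64(0.026), 0, 0, 0, np.float64(-0.477), 0]
[np.float64(-0.085), np.float64(0.031), 0, 0, 0, np.float64(-0.477), 0]
[np.float64(-0.084), np.float64(0.035), 0, 0, 0, np.float64(-0.477), 0]
  phi -0.1 p [-0.0905  0.0041] nip lat -0.005
[np.float64(0.071), np.float64(-0.06), 0, 0, 0, np.float64(0.477), 0]
[np.float64(0.074), np.float64(-0.057), 0, 0, 0, np.float64(0.477), 0]
[np.float64(0.077), np.float64(-0.053), 0, 0, 0, np.float64(0.477), 0]
[np.float64(0.08), np.float64(-0.049), 0, 0, 0, np.float64(0.477), 0]
  phi 0.1 p [-0.0933 -0.0144] nip lat -0.005
[np.float64(-0.093), np.float64(0.024), 0, 0, 0, np.float64(-0.477), 0]
[np.float64(-0.092), np.float64(0.029), 0, 0, 0, np.float64(-0.477), 0]
[np.float64(-0.09), np.float64(0.033), 0, 0, 0, np.float64(-0.477), 0
[... 410 characters left out ...]
0.1 p [-0.0989 -0.0149] nip lat -0.005
[np.float64(-0.098), np.float64(0.026), 0, 0, 0, np.float64(-0.477), 0]
[np.float64(-0.097), np.float64(0.031), 0, 0, 0, np.float64(-0.477), 0]
[np.float64(-0.095), np.float64(0.036), 0, 0, 0, np.float64(-0.477), 0]
[np.float64(-0.093), np.float64(0.041), 0, 0, 0, np.float64(-0.477), 0]
  phi -0.1 p [-0.1017  0.0052] nip lat -0.005
[np.float64(0.081), np.float64(-0.066), 0, 0, 0, np.float64(0.477), 0]
[np.float64(0.084), np.float64(-0.062), 0, 0, 0, np.float64(0.477), 0]
[np.float64(0.087), np.float64(-0.058), 0, 0, 0, np.float64(0.477), 0]
[np.float64(0.09), np.float64(-0.053), 0, 0, 0, np.float64(0.477), 0]
  phi 0.1 p [-0.1045 -0.0155] nip lat -0.005
```

{"fn": "play_rows", "kwargs": {"steps": [[-0.088,0.022,0,0,0,-0.477,0],[-0.087,0.026,0,0,0,-0.477,0],[-0.085,0.031,0,0,0,-0.477,0],[-0.084,0.035,0,0,0,-0.477,0],[0.071,-0.06,0,0,0,0.477,0],[0.074,-0.057,0,0,0,0.477,0],[0.077,-0.053,0,0,0,0.477,0],[0.08,-0.049,0,0,0,0.477,0]]}}

```text
time_s: 7.82
tcp_pos: [0.412, 0.2806, 0.0518]
eef_rot: [179.9, -0.4, 68.5]
contact_force: [1.7, 6.9, 4.8]
opening: 0.0271
grip_force: 59.3
```

{"fn": "play_rows", "kwargs": {"steps": [[-0.093,0.024,0,0,0,-0.477,0],[-0.092,0.029,0,0,0,-0.477,0],[-0.09,0.033,0,0,0,-0.477,0],[-0.088,0.038,0,0,0,-0.477,0],[0.076,-0.063,0,0,0,0.477,0],[0.079,-0.059,0,0,0,0.477,0],[0.082,-0.055,0,0,0,0.477,0],[0.085,-0.051,0,0,0,0.477,0]]}}

```text
time_s: 8.82
tcp_pos: [0.4098, 0.2749, 0.0518]
eef_rot: [179.9, -0.3, 68.6]
contact_force: [2.0, 4.6, 6.2]
opening: 0.027
grip_force: 59.5
```

```bash
echo 'save(c,"w%d.png"%int(o["time_s"]*100),1.2)' >>chk.py; python3 chk.py; ls pics
```

```text
cross (array([0.4387, 0.3618]), array([0.0258, 0.1262]), 68.1, 22820) [0.4103 0.2746 0.0517] [179.9  -0.3  68.6] [0.6 5.2 4.9] [ 1.3  -0.24  0.12] 0.026551345984865762 8.875
[ 0.09465366 -0.00415279] [-0.07508924  0.06381296]
side1.png
top1.png
w1.png
w2.png
w887.png
```

View pics/w887.png

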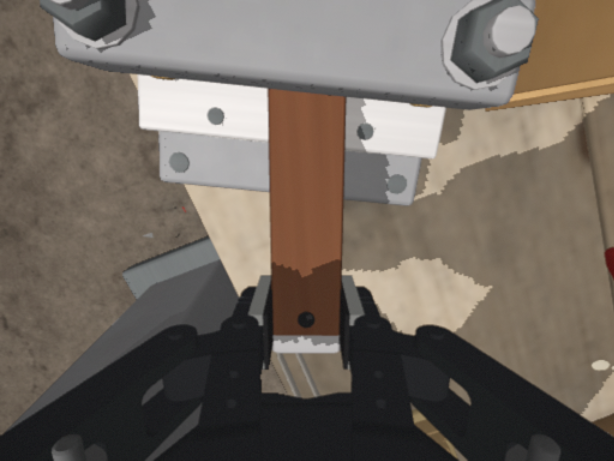

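{"fn": "play_rows", "kwargs": {"steps": [[-0.098,0.026,0,0,0,-0.477,0],[-0.097,0.031,0,0,0,-0.477,0],[-0.095,0.036,0,0,0,-0.477,0],[-0.093,0.041,0,0,0,-0.477,0],[0.081,-0.066,0,0,0,0.477,0],[0.084,-0.062,0,0,0,0.477,0],[0.087,-0.058,0,0,0,0.477,0],[0.09,-0.053,0,0,0,0.477,0]]}}

```text
time_s: 9.88
tcp_pos: [0.4068, 0.2688, 0.051]
eef_rot: [180.0, -0.2, 68.6]
contact_force: [1.2, 1.8, 4.7]
opening: 0.0267
grip_force: 59.4
```

```bash
python3 chk.py
python3 - <<'E'
from swing import *
plan(O-.1045*ex-.0155*ey,.1,-.0045,[-.1,0],n=4)
print(-ex*.01/.05)
E
```

```text
cross (array([0.4385, 0.3624]), array([0.0169, 0.1254]), 63.1, 16930) [0.4071 0.2685 0.051 ] [ 1.80e+02 -1.00e-01  6.87e+01] [0.4 2.6 4.2] [ 0.92 -0.17  0.13] 0.026457203997378765 9.925
[ 0.09529328 -0.00346264] [-0.06450388  0.06359409]
[np.float64(-0.103), np.float64(0.029), 0, 0, 0, np.float64(-0.477), 0]
[np.float64(-0.102), np.float64(0.034), 0, 0, 0, np.float64(-0.477), 0]
[np.float64(-0.1), np.float64(0.039), 0, 0, 0, np.float64(-0.477), 0]
[np.float64(-0.098), np.float64(0.044), 0, 0, 0, np.float64(-0.477), 0]
  phi -0.1 p [-0.1073  0.0058] nip lat -0.005
[np.float64(0.042), np.float64(-0.035), 0, 0, 0, np.float64(0.239), 0]
[np.float64(0.043), np.float64(-0.034), 0, 0, 0, np.float64(0.239), 0]
[np.float64(0.044), np.float64(-0.033), 0, 0, 0, np.float64(0.239), 0]
[np.float64(0.045), np.float64(-0.032), 0, 0, 0, np.float64(0.239), 0]
  phi 0 p [-0.1092 -0.0051] nip lat -0.0051
[-0.09141959 -0.17788327]
```

{"fn": "play_rows", "kwargs": {"steps": [[-0.103,0.029,0,0,0,-0.477,0],[-0.102,0.034,0,0,0,-0.477,0],[-0.1,0.039,0,0,0,-0.477,0],[-0.098,0.044,0,0,0,-0.477,0],[0.042,-0.035,0,0,0,0.239,0],[0.043,-0.034,0,0,0,0.239,0],[0.044,-0.033,0,0,0,0.239,0],[0.045,-0.032,0,0,0,0.239,0]]}}

```text
time_s: 10.92
tcp_pos: [0.3952, 0.2688, 0.0507]
eef_rot: [180.0, -0.1, 62.9]
contact_force: [0.7, 2.1, 5.4]
opening: 0.027
grip_force: 59.5
```

{"fn": "play_rows", "kwargs": {"steps": [[-0.046,-0.089,0,0,0,0,0],[-0.046,-0.089,0,0,0,0,0]]}}

```text
time_s: 11.18
tcp_pos: [0.3891, 0.2587, 0.0497]
eef_rot: [-179.9, 0.1, 62.9]
contact_force: [0.4, -0.1, -1.4]
opening: 0.0268
grip_force: 59.2
```

{"fn": "play_rows", "kwargs": {"steps": [[-0.115,-0.222,0,0,0,0,0],[-0.115,-0.222,0,0,0,0,0],[-0.16,-0.311,0,0,0,0,0],[-0.16,-0.311,0,0,0,0,0],[-0.1,-0.19,0,0,0,0,0],[0,0,0.1,0,0,0,0]]}}

```text
time_s: 11.92
tcp_pos: [0.3565, 0.196, 0.0549]
eef_rot: [-179.9, 0.1, 62.8]
contact_force: [0.1, 0.4, -0.4]
opening: 0.0267
grip_force: 59.4
```

```bash
python3 chk.py
```

```text
cross (array([0., 0.]), array([0., 0.]), 0.0, 0) [0.3578 0.1966 0.056 ] [180.   -0.   62.8] [ 0.  -0.3  0.1] [-0.08 -0.01 -0.02] 0.026872128049871928 11.975Traceback (most recent call last):
  File "chk.py", line 5, in <module>
    m=(al<-.017)&(al>-.06); print(np.polyfit(al[m],la[m],1),np.polyfit(al[m],z[m],1) )
                                  ~~~~~~~~~~^^^^^^^^^^^^^^^
    raise TypeError("expected non-empty vector for x")
TypeError: expected non-empty vector for x
```

{"fn": "play_rows", "kwargs": {"steps": [[0.18,0,0.1,0,0,-1,0],[0.18,0,0,0,0,-1,0],[0.18,0,0,0,0,-1,0],[0.18,0,0,0,0,-1,0],[0.18,0,0,0,0,-1,0],[0.18,0,0,0,0,-1,0],[0.18,0,0,0,0,-1,0],[0,0,0,0,0,0,0]]}}

```text
time_s: 12.98
tcp_pos: [0.4214, 0.1971, 0.0607]
eef_rot: [180.0, -0.1, 20.9]
contact_force: [-0.0, -0.4, -1.2]
opening: 0.0269
grip_force: 59.3
```

```bash
cat > w.py <<'E'
from h import *
def meas(save_as=None,zlo=.0,zhi=.12):
    c=cam("wrist"); o=env.get_obs(); P=pts(c); img=c["img"].astype(int)
    m=(img[...,0]-img[...,2]>25)&(img[...,0]<1.9*0+175)&(img[...,1]<.62*img[...,0])&(P[...,2]>zlo)&(P[...,2]<zhi)
    n,l,s,_=cv2.connectedComponentsWithStats(m.astype(np.uint8)); k=1+s[1:,4].argmax(); m=l==k
    print(o["time_s"],o["tcp_pos"].round(4),o["eef_rot"].round(1),s[k])
    q=P[m]; print(rect(q))
    mu=q.mean(0); A=np.c_[q[:,:2]-mu[:2],np.ones(len(q))]; g=np.linalg.lstsq(A,q[:,2],rcond=None)[0]; print("plane slope",g.round(4),mu.round(4))
    if save_as: save(c,save_as,1.2)
    return c,P,m
E
python3 -c "
from w import *
meas('lay.png')"
```

```text
13.025 [0.4208 0.197  0.0605] [-180.   -0.   21.] [281  70   4   7  14]
(array([0.5048, 0.2172]), array([0.0026, 0.0013]), 24.7, 14)
plane slope [-0.4234  0.2419  0.0734] [0.5048 0.2172 0.0734]
```

View pics/lay.png

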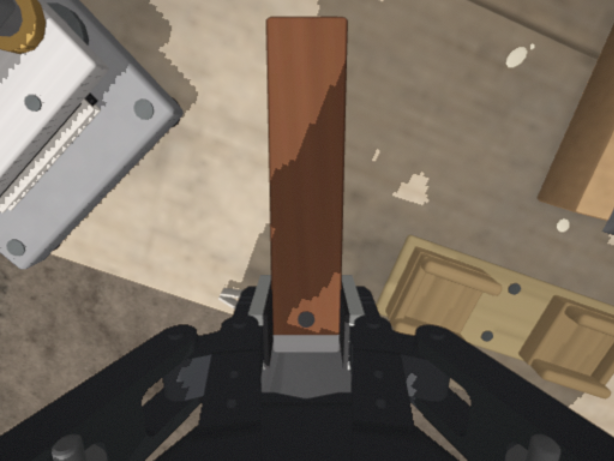

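```bash
cat > w.py <<'E'
from h import *
def meas(save_as=None,zlo=.0,zhi=.12):
    c=cam("wrist"); o=env.get_obs(); P=pts(c); hsv=cv2.cvtColor(c["img"],cv2.COLOR_RGB2HSV).astype(int)
    m=((hsv[...,0]<13)&(hsv[...,1]>120)&(P[...,2]>zlo)&(P[...,2]<zhi))
    n,l,s,_=cv2.connectedComponentsWithStats(m.astype(np.uint8)); k=1+s[1:,4].argmax(); m=l==k
    print(o["time_s"],o["tcp_pos"].round(4),o["eef_rot"].round(1),s[k])
    q=P[m]; print(rect(q))
    mu=q.mean(0); A=np.c_[q[:,:2]-mu[:2],np.ones(len(q))]; g=np.linalg.lstsq(A,q[:,2],rcond=None)[0]; print("plane slope",g.round(4),mu.round(4))
    if save_as: save(c,save_as,1.2)
    return c,P,m
E
python3 -c "
from w import *
c,P,m=meas()
print(ray(c,228/1.2,294/1.2,.003), c['img'][100,260], c['img'][200,260])"
```

```text
13.075 [0.4204 0.1969 0.0603] [-180.    0.   21.] [  222    14    67   265 15829]
(array([0.4667, 0.2151]), array([0.1167, 0.0279]), 21.1, 15829)
plane slope [-0.0753 -0.0255  0.0753] [0.4725 0.2173 0.0753]
[0.37485124 0.23318782 0.003     ] [123  79  54] [87 55 41]
```

{"fn": "play_rows", "kwargs": {"steps": [[0.1,0,-0.4,0,0,0,0],[0.1,0,-0.4,0,0,0,0],[0,0,-0.2,0,0,0,0],[0,0,-0.1,0,0,0,0],[0,0,-0.03,0,0,0,0],[0,0,0,0,0,0,0]]}}

```text
time_s: 13.82
tcp_pos: [0.4309, 0.1968, 0.0043]
eef_rot: [180.0, -0.0, 20.8]
contact_force: [-0.8, 0.5, -0.9]
opening: 0.0266
grip_force: 59.4
```

{"fn": "play_rows", "kwargs": {"steps": [[0,0,-0.02,0,0,0,0],[0,0,0,0,0,0,0],[0,0,0,0,0,0,0.35],[0,0,0,0,0,0,0.42],[0,0,0,0,0,0,0.5],[0,0,0,0,0,0,0.5],[0,0,0,0,0,0,0.5],[0,0,0,0,0,0,0.5]]}}

```text
time_s: 14.82
tcp_pos: [0.4305, 0.1967, 0.0028]
eef_rot: [180.0, 0.0, 20.8]
contact_force: [0.4, 0.5, -0.4]
opening: 0.0428
grip_force: 0.0
```

{"fn": "play_rows", "kwargs": {"steps": [[0,0,0.3,0,0,0,0.6],[-0.2,-0.1,0.6,0,0,0,0.7],[-0.2,-0.1,0.6,0,0,0,0.7],[0,0,0,0,0,0,0.7]]}}

```text
time_s: 15.32
tcp_pos: [0.4125, 0.187, 0.0808]
eef_rot: [179.9, -0.4, 20.8]
contact_force: [-0.5, -0.5, -0.3]
opening: 0.0598
grip_force: 0.0
```

```bash
python3 -c "
from w import *
c,P,m=meas()
X,Y,Z=np.moveaxis(P,-1,0)
print(P[m][:,2].min())
q=P[m]; print('rest',rect(P[(X>.38)&(X<.48)&(Y<.16)&(Z>.004)&(Z<.036)&(Y>-.02)]))"
```

```text
15.375 [0.4117 0.1869 0.0793] [180.   -0.2  20.8] [ 231   19   41  172 6449]
(array([0.4773, 0.2149]), array([0.1156, 0.027 ]), 20.8, 6449)
plane slope [-0.0928 -0.0331  0.0138] [0.4807 0.2161 0.0138]
0.006196571108241844
rest (array([0.4183, 0.0755]), array([0.0728, 0.1694]), 1.4, 12467)
```

{"fn": "play_rows", "kwargs": {"steps": [[0.6,0.26,0,0,0,0,0.6],[0.626,0.27,0,0,0,0,0.6],[0,0,-0.5,0,0,0,0.6],[0,0,-0.5,0,0,0,0.6],[0,0,-0.35,0,0,0,0.6],[0,0,-0.16,0,0,0,0.6],[0,0,0,0,0,0,0.6]]}}

```text
time_s: 16.25
tcp_pos: [0.4716, 0.2132, 0.0019]
eef_rot: [-180.0, 0.0, 20.8]
contact_force: [-0.1, 0.1, 1.0]
opening: 0.051
grip_force: 0.0
```

{"fn": "play_rows", "kwargs": {"steps": [[0,0,0.02,0,0,0,0.4],[0,0,0,0,0,0,0.3],[0,0,0,0,0,0,0.1],[0,0,0,0,0,0,0],[0,0,0,0,0,0,0],[0,0,0,0,0,0,0]]}}

```text
time_s: 17.0
tcp_pos: [0.473, 0.2135, 0.0047]
eef_rot: [180.0, -0.1, 20.8]
contact_force: [-1.9, -0.8, 7.0]
opening: 0.0265
grip_force: 59.5
```

{"fn": "play_rows", "kwargs": {"steps": [[0,0,0.3,0,0,0,0],[0,0,0.6,0,0,0,0],[0,0,0.5,0,0,1,0],[-0.05,-0.1,0,0,0,1,0],[-0.05,-0.1,0,0,0,1,0],[-0.05,-0.1,0,0,0,1,0],[-0.05,-0.1,0,0,0,1,0],[-0.05,-0.1,0,0,0,1,0],[-0.05,-0.1,0,0,0,1,0],[-0.05,-0.1,0,0,0,1,0]]}}

```text
time_s: 18.25
tcp_pos: [0.4543, 0.1781, 0.0741]
eef_rot: [180.0, -0.0, 69.0]
contact_force: [-0.1, -0.3, -0.7]
opening: 0.0262
grip_force: 59.4
```

{"fn": "play_rows", "kwargs": {"steps": [[-0.14,-0.2,0,0,0,1,0],[-0.14,-0.2,0,0,0,1,0],[-0.14,-0.2,0,0,0,1,0],[-0.12,-0.2,0,0,0,0.7,0],[0,0,0,0,0,0,0]]}}

```text
time_s: 18.88
tcp_pos: [0.4272, 0.1379, 0.0738]
eef_rot: [180.0, -0.0, 90.9]
contact_force: [0.1, -0.0, 0.2]
opening: 0.0268
grip_force: 59.4
```

```bash
python3 -c "
from w import *
c,P,m=meas('rest.png')"
```

```text
18.925 [0.4276 0.1382 0.0739] [179.9  -0.   90.9] [  227   126    57   205 10727]
(array([0.4264, 0.1478]), array([0.0273, 0.1077]), 0.9, 10727)
plane slope [ 0.0008 -0.1007  0.0824] [0.4262 0.1523 0.0824]
```

View pics/rest.png

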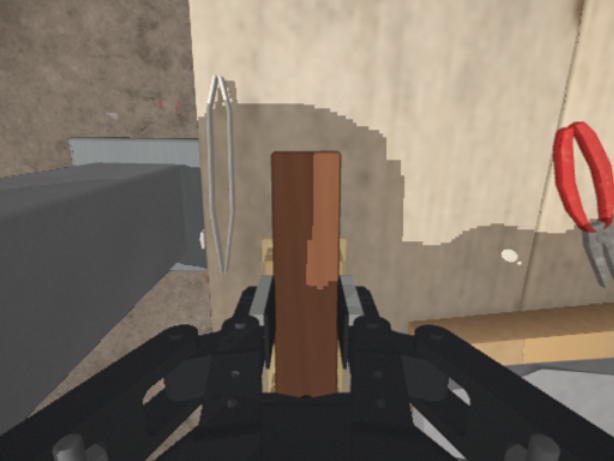

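```bash
python3 -c "
from h import *
c=cam('wrist'); P=pts(c); X,Y,Z=np.moveaxis(P,-1,0)
m=(X>.38)&(X<.48)&(Y>.08)&(Y<.17)&(Z>.003)&(Z<.04)
for v in range(195,320,8):
    u=np.where(m[v])[0]
    if len(u)>5: print(v,u[0],u[-1],P[v,u[0]].round(4),P[v,u[-1]].round(4),((P[v,u[0]]+P[v,u[-1]])/2)[0].round(4), len(u))
"
```

```text
203 217 287 [0.3977 0.139  0.0055] [0.4519 0.1396 0.0048] 0.4248 15
211 217 287 [0.3974 0.1319 0.0042] [0.4521 0.1333 0.0056] 0.4248 15
219 217 287 [0.3972 0.125  0.0038] [0.4525 0.1264 0.0051] 0.4249 15
227 218 287 [0.3981 0.1189 0.0056] [0.4531 0.1188 0.0034] 0.4256 14
```

{"fn": "play_rows", "kwargs": {"steps": [[0,-0.47,0,0,0,0.07,0],[0,-0.47,0,0,0,0,0],[0,-0.36,0,0,0,0,0],[0,-0.12,-0.2,0,0,0,0],[0,0,-0.3,0,0,0,0],[0,0,-0.14,0,0,0,0],[0,0,0,0,0,0,0]]}}

```text
time_s: 19.85
tcp_pos: [0.4264, 0.0678, 0.0402]
eef_rot: [-179.9, -0.0, 91.5]
contact_force: [0.5, -0.2, -0.7]
opening: 0.0263
grip_force: 59.4
```

```bash
python3 -c "
from h import *
o=env.get_obs(); print(o['tcp_pos'],o['eef_rot'])
c=cam('wrist'); save(c,'seat.png',1.2); P=pts(c); X,Y,Z=np.moveaxis(P,-1,0)
m=(X>.38)&(X<.48)&(Y>.08)&(Y<.17)&(Z>.003)&(Z<.06)
for v in range(130,320,12):
    u=np.where(m[v])[0]
    if len(u)>5: print(v,u[0],u[-1],P[v,u[0]].round(4),P[v,u[-1]].round(4),((P[v,u[0]]+P[v,u[-1]])/2)[0].round(4), len(u))
"
```

```text
[0.42637497 0.06782332 0.04020768] [-1.79860348e+02 -2.67160732e-02  9.14877858e+01]
130 211 302 [0.3973 0.126  0.0034] [0.4525 0.1276 0.0057] 0.4249 92
142 212 301 [0.3981 0.119  0.0058] [0.4485 0.1232 0.0301] 0.4233 90
154 212 300 [0.3977 0.1113 0.0033] [0.4485 0.1167 0.0294] 0.4231 89
166 213 300 [0.3984 0.104  0.0049] [0.4489 0.1103 0.0296] 0.4237 88
178 213 300 [0.3981 0.0959 0.0036] [0.4537 0.0975 0.0039] 0.4259 88
190 214 299 [0.3989 0.0884 0.0053] [0.4537 0.0893 0.0033] 0.4263 85
202 214 298 [0.3987 0.0801 0.0047] [0.4534 0.0815 0.0044] 0.426 84
214 227 282 [0.4111 0.0882 0.0468] [0.4388 0.0889 0.0468] 0.425 56
226 227 282 [0.4113 0.0825 0.0488] [0.439  0.0827 0.0477] 0.4252 56
```

View pics/seat.png

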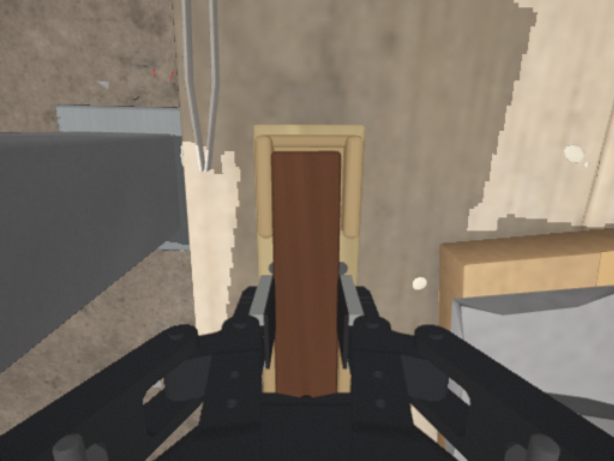

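{"fn": "play_rows", "kwargs": {"steps": [[0.02,0,0,0,0,0,0],[0,0,-0.1,0,0,0,0],[0,0,-0.1,0,0,0,0],[0,0,0,0,0,0,0]]}}

```text
time_s: 20.4
tcp_pos: [0.4278, 0.0673, 0.0307]
eef_rot: [-179.9, -0.0, 91.4]
contact_force: [-0.7, -0.2, -1.1]
opening: 0.0263
grip_force: 59.4
```

{"fn": "play_rows", "kwargs": {"steps": [[0,0,-0.08,0,0,0,0],[0,0,-0.04,0,0,0,0],[0,0,0,0,0,0,0]]}}

```text
time_s: 20.78
tcp_pos: [0.4282, 0.0672, 0.0251]
eef_rot: [-180.0, -0.0, 91.4]
contact_force: [1.1, -0.6, -0.3]
opening: 0.0267
grip_force: 59.4
```

No contact force; go on down to the floors.

{"fn": "play_rows", "kwargs": {"steps": [[-0.01,0,-0.03,0,0,0,0],[0,0,-0.02,0,0,0,0],[0,0,0,0,0,0,0]]}}

```text
time_s: 21.15
tcp_pos: [0.4279, 0.0672, 0.0228]
eef_rot: [180.0, -0.0, 91.4]
contact_force: [-0.0, 0.3, -1.9]
opening: 0.0268
grip_force: 59.4
```

{"fn": "play_rows", "kwargs": {"steps": [[0,0,-0.02,0,0,0,0],[0,0,0,0,0,0,0],[0,0,0,0,0,0,0.34],[0,0,0,0,0,0,0.38],[0,0,0,0,0,0,0.45],[0,0,0,0,0,0,0.5],[0,0,0,0,0,0,0.5]]}}

```text
time_s: 22.02
tcp_pos: [0.4278, 0.0672, 0.0218]
eef_rot: [-180.0, -0.0, 91.4]
contact_force: [-0.4, 1.5, -0.1]
opening: 0.0424
grip_force: 0.0
```

{"fn": "play_rows", "kwargs": {"steps": [[0,0,0.3,0,0,0,0.5],[0,0,0.6,0,0,0,0.5],[0,-0.5,1,0,0,0,0.6],[0,-0.5,1,0,0,0,0.6],[0,0,0,0,0,0,0.6],[0,0,0,0,0,0,0.6]]}}

```text
time_s: 22.78
tcp_pos: [0.4276, 0.0174, 0.1669]
eef_rot: [180.0, -0.0, 91.4]
contact_force: [-0.2, 0.7, -0.2]
opening: 0.0511
grip_force: 0.0
```

```bash
python3 -c "
from w import *
c,P,m=meas('end.png',zlo=.02,zhi=.05)
X,Y,Z=np.moveaxis(P,-1,0)
print('rest',rect(P[(X>.38)&(X<.47)&(Y<.16)&(Y>-.02)&(Z>.004)&(Z<.04)]))"
```

```text
22.825 [0.4269 0.0177 0.166 ] [-179.9   -0.    91.5] [ 242   61   30  126 3485]
(array([0.4274, 0.0725]), array([0.0268, 0.1146]), 1.5, 3485)
plane slope [ 0.0004 -0.0987  0.0319] [0.4274 0.0756 0.0319]
rest (array([0.4204, 0.0763]), array([0.071 , 0.1714]), 3.4, 7960)
```

View pics/end.png

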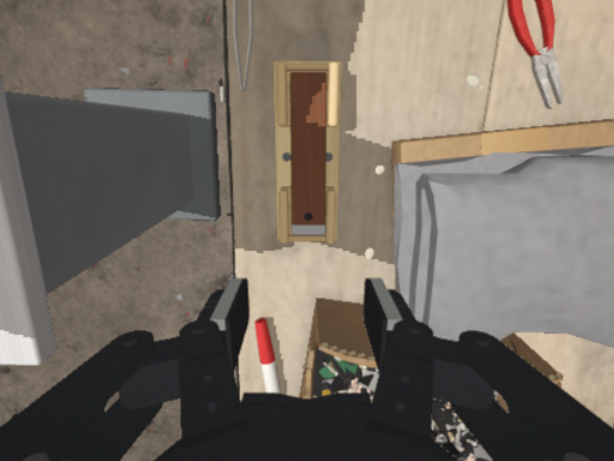

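```bash
python3 -c "
from station import env
print(env.job_done())"
```

```text
the job is handed in; nothing more can be done
None
```

I worked the wedge loose with side swings, laid it on the bench, then set it in its rest by the waist and handed the job in at about 23 s. The last look showed it flat on both saddles. The press had not measurably moved at the last clear look, mid-swing. The verdict was not shown.

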